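# Hold a spring clamp gaping over a panel at the index post

### The job

Slide the carriage with the dark grip block along its bed until its pointer is level with the steel index post. Then take the spring clamp off its parking fin by squeezing its handles, and finish while holding it squeezed wide open over the middle of the small upright panel on the carriage, one jaw on each side of the panel's top edge, both reaching a good centimetre or more below that edge and neither touching the panel: keep holding, do not let it close. Leave the small jar and the two wooden offcuts where they lie.

Things in the scene. Friction and masses are not known exactly. Their poses are not given: they have to be found in the camera images.
- slide_base: Fixed wooden bed, 94 x 280 x 20 mm, origin on the bench top; the carriage runs along its y, its x points away from the robot (bed spans x -59 to +35, y -140 to +140 mm). Ledge with ticks on its -x side. The pale carriage (48 x 150 mm) carries an upright plywood panel (6 mm thick in x, 64 mm long in y, free for 55 mm below its top), a dark grip block and a pointer.
- carriage (a joint): Slide of the carriage along the bed's +y, 0 to 0.11 m; starts near 0, has about 2 N of friction and stays where it is left.
- slide_grip (a point): Centre of the top face of the dark grip block on the carriage: 18 mm thick (along the bed's x), 26 mm long (along y), standing 39 mm above the carriage plate; 90 mm from the panel's middle towards -y. Top 72 mm above the bench. Axes as the bed's.
- pointer (a point): Tip of the carriage's small steel pointer tab, on its -x side, at the middle of the panel's length. Axes as the bed's.
- panel_top (a point): Middle of the panel's top edge, 99 mm above the bench; the panel is 6 mm thick along this point's x and 64 mm long along its y (axes as the bed's).
- index_post: Fixed pointed steel post, 8 mm thick and 32 mm tall, on a 14 mm square foot on the bed's ledge; origin at the middle of its foot, axes as the bed's, so the pointer is level with it when both have the same y along the bed. Its place along the ledge varies: the carriage must move about 35 to 105 mm towards +y.
- clamp_stand: Fixed wooden parking stand, 80 x 60 x 15 mm, with an upright fin 6 mm thick (along its x), 50 mm long, its top 44 mm above the bench; origin on the bench under its middle.
- clamp: Spring clamp, dark steel with rubber sleeves, 110 g, loose; starts upright on the fin, nipping it. Origin on the pivot axis, 60 mm above the bench at the start; z up, y along the pivot, x the line along which the handles are squeezed. Jaw tips 45 mm below the pivot; handles lean outward to 56 mm above it, 24 mm wide along y. This body is the arm on -x; the other mirrors it.
- clamp_arm (a joint): Opening angle: 0 parked on the 6 mm fin, 0.56 rad fully open (stop), -0.13 shut. Parked, the handles measure 59 mm over the outsides at the top, 50 mm at 40 mm above the pivot; fully squeezed the outsides are parallel, 26 mm apart, jaw tips gape 30 mm about 43 mm below the pivot. Spring: 7 N on the handles to start it, 10 to 13 N to hold it fully open.
- jaw_a (a point): Tip of the inner face of the jaw on the clamp's -x side (jaw pads 22 mm wide along y).
- jaw_b (a point): Tip of the inner face of the jaw on the clamp's +x side.
- stain_jar: Small round white jar with a pale green lid, 55 mm across, 34 mm tall, bystander, origin at its underside.
- walnut_block: Small dark wooden offcut, 35 x 63 x 23 mm, bystander, origin at its underside.
- beech_wedge: Small pale wooden wedge offcut, 36 x 80 x 18 mm, bystander, origin at its underside.
Mind the look-alikes: they are no part of the job. What is shaped like the clamp but blue or yellow is not meant.

How it is judged:
On the way, in this order (a step that is already met when the one before it is completed fails the run):
1. the carriage's pointer is level with the index post (within 5 mm) and the carriage at rest, the clamp still on its fin (y of pointer in the frame of index_post between -0.005 and 0.005 m and velocity of joint carriage between -0.01 and 0.01 m/s and distance of clamp from where it was at the start of the episode below 0.03 m), for 0.2 s.
2. the clamp is squeezed open and lifted clear of its fin by the fingers (value of joint clamp_arm above 0.25 rad and height (world z) of clamp above 0.1 m and contact force between the fingers and clamp above 2 N and contact force between clamp and clamp_stand below 0.1 N), for 0.2 s.
At the end, for the whole second after the job is handed in: Pointer within 5 mm of the post along the bed; fingers hold the clamp open beyond 0.40 rad; jaw tips on opposite sides of the panel, 5 mm or more from its mid-plane, 10 to 45 mm below its top edge; pivot within 15 mm of its middle along the bed; clamp touching neither slide nor stand (y of pointer in the frame of index_post between -0.005 and 0.005 m and value of joint clamp_arm above 0.4 rad and ((x of jaw_a in the frame of panel_top above 0.005 m and x of jaw_b in the frame of panel_top below -0.005 m) or (x of jaw_b in the frame of panel_top above 0.005 m and x of jaw_a in the frame of panel_top below -0.005 m)) and z of jaw_a in the frame of panel_top between -0.045 and -0.01 m and z of jaw_b in the frame of panel_top between -0.045 and -0.01 m and y of clamp in the frame of panel_top between -0.015 and 0.015 m and contact force between clamp and slide_base below 0.3 N and contact force between clamp and clamp_stand below 0.1 N and contact force between the fingers and clamp above 2 N); the arm keeps its last pose, push and grip.
It fails at once if jar pushed more than 30 mm (distance of stain_jar from where it was at the start of the episode above 0.03 m).
It fails at once if walnut offcut pushed more than 30 mm (distance of walnut_block from where it was at the start of the episode above 0.03 m).
It fails at once if beech wedge pushed more than 30 mm (distance of beech_wedge from where it was at the start of the episode above 0.03 m).
It also fails if it takes over 51 s, if anything falls off the work surface, if the arm or the gripper's body presses on something with over 40 N, if the wrist force passes 120 N, or if a joint passes its speed limit or range.

### The arm

A 7-joint arm with a two-finger parallel gripper is mounted at the origin on a cart in front of the work surface, level with it; the furniture and walls round the work are solid. World frame = base frame: x ahead of the robot, y to its left, z up, the work surface at z = 0. Lengths are in m, angles in rad, forces in N, time in s.
With the tool pointing down it reaches from about 0.4 to 0.925 m from the base axis. Payload 5.6 kg.
Tool frame: the origin (TCP) lies where the fingers leave the gripper's body, on its centre line; the fingertips stand 73 mm ahead of it and the grasp point (between the pads) lies 54 mm ahead of it (manip.tcp_to_grasp is the distance from the TCP to the grasp point, in m); z points along the fingers, y is the line along which they close (so a half turn about z gives the same grasp; the last joint's range is limited). The gripper opens to 85 mm and grips with 20 to 120 N. Pads are 22 mm wide; open, the fingers measure 114 mm over their backs; the gripper's body (76 mm by 85 mm) begins 54 mm behind the grasp point. The pads swing forward as they close: fully open they stand 13 mm farther back than shut.
Start: joints at [1.117, 0.468, -0.012, 1.603, 0.006, 1.071, -0.056], TCP at [0.26, -0.596, 0.304] pointing down, gripper open.
Joint ranges: [-2.53, 2.53], [-0.31, 2.02], [-1.57, 1.55], [0.28, 2.44], [-1.29, 4.43], [0.15, 1.84], [-2.92, 2.92]. Speed limits (rad/s): [2.57, 2.57, 3.14, 3.14, 3.14, 3.14, 3.14].

### API

Orientations are given as [roll, pitch, yaw] about the fixed x, y, z axes, in that order (R = Rz(yaw) Ry(pitch) Rx(roll)).
In Python, from rig import observe, viewer, workorder, manip gives the robot as it stands. The module is installed in compiled form; this text tells all that it offers.
- The arm moves only by the tool apply_moves, never from a script. Its argument "deltas" is text: rows parted by semicolons, each of 6 numbers parted by spaces: the shift along the tool's x, y, z in m, then the turn, a rotation vector about the tool's x, y, z in degrees. In form: dx dy dz wx wy wz; .... A call has 1 to 10 rows; each row is the pose to reach, as a shift and turn from the pose commanded when the call began, along the tool's axes at that moment; what a row does not reach only later rows make up. A row lasts 1/12 s, in which the tool goes at most 41.7 mm and 7.16 degrees, less where a joint would pass 70% of its speed; a pose out of reach is approached as far as the arm can. A call with a gripper value outside its range is refused whole. "jaw" is the opening, from 0 (shut) to 1 (fully open), set as the call begins (left out, the last holds). The fingers move at their own pace and stop on an object; the grip force is fixed at half the most. Time passes only in rows, so rows that repeat a pose let the fingers close. It gives the time, the measured TCP pose, the force, the opening and the grip force at its end, in the units of the state.
- observe(): the state, without advancing time (a new reading comes with each control period).
- viewer.snapshot(name): name is "scene" or "side" or "wrist"; returns the picture (384x512x3 uint8, red, green, blue); there is no depth.
- viewer.camera_info(name): a dict with "camera_matrix" (3x3 intrinsics, pixels), "eye" and "rotation" of the camera in the world; the wrist camera has in their place "hand_eye" (4x4, takes a point from camera to tool coordinates, whose origin is the TCP and whose axes are the flange's). Camera axes: x right, y up, looking along -z (the intrinsics and any distortion apply to the point x, -y, -z); pixel columns grow to the right and rows downward; lengths in m; the calibration is good to about 2 mm. A picture is of the moment at which its call begins: read the wrist's pose just before it. camera_info takes no time and is no camera call.
- workorder.finish_job(): hands the job in; it is judged then, once.
The state is a dict: "clock": time; "joint_positions": joint angles; "qd": joint speeds; "effort": joint torques, N m; "tcp_pos": TCP position; "eef_rot": TCP orientation; "wrist_force": force on the tool from outside, world axes, zero at the start; "wrist_torque": the same for the moment, N m; "opening": finger opening in m; "gripper_force": force on a finger pad.
Only numpy, scipy, OpenCV 4.12 (cv2) and the standard library are available. Lean on these libraries where they do the work, as an engineer would, in place of code of your own. Each camera call takes 0.05 s, during which the arm holds its last target. There are 200 camera calls.

## Working session

There is one attempt and no reset: what is moved stays moved. The work goes in short steps, Python scripts to look and compute and a tool call to move; the robot and the scene stay as the last step left them, time stands still between calls to the robot, and variables do not carry over. Pictures are saved under pics/ and viewed, at most 10 in all, crops included, and the job is handed in when it is done.

Besides the shell and the picture viewer there is one more tool, called after "Emit:" by a JSON object that holds its "fn" and its "kwargs". apply_moves: Moves the arm, as the interface text tells. Its arguments: {"type":"object","properties":{"deltas":{"type":"string"},"jaw":{"type":"number"}},"required":["deltas"]}

```bash
mkdir -p pics; python3 - <<'E'
from rig import observe, viewer
import cv2,numpy as np
s=observe(); print({k:np.round(v,3).tolist() for k,v in s.items()})
for n in("scene","side"):
    im=viewer.snapshot(n); cv2.imwrite(f"pics/{n}0.png",im[:,:,::-1]); np.save(f"{n}0.npy",im)
    print(n,{k:np.round(v,4).tolist() for k,v in viewer.camera_info(n).items()})
print({k:np.round(v,4).tolist() for k,v in viewer.camera_info("wrist").items()})
from rig import manip; print(manip.tcp_to_grasp)
E
```

```text
{'clock': 0.0, 'joint_positions': [1.117, 0.468, -0.012, 1.604, 0.006, 1.071, -0.056], 'qd': [-0.001, 0.001, -0.0, 0.001, -0.001, -0.0, -0.001], 'effort': [0.001, -53.239, 0.022, -25.131, 0.011, 0.008, 0.0], 'tcp_pos': [0.259, -0.596, 0.303], 'eef_rot': [-3.14, 0.0, 0.411], 'wrist_force': [-1.329, -0.101, 0.457], 'wrist_torque': [0.034, 0.02, -0.028], 'gripper_force': 0.0, 'opening': 0.085}
scene {'camera_matrix': [[378.2656, 0.0, 251.7352], [0.0, 378.2656, 192.3829], [0.0, 0.0, 1.0]], 'eye': [0.2041, 0.683, 0.749], 'rotation': [0.8587, -0.0126, -2.6714]}
side {'camera_matrix': [[477.9387, 0.0, 250.1287], [0.0, 477.9387, 192.444], [0.0, 0.0, 1.0]], 'eye': [-0.0474, 1.1043, 0.7528], 'rotation': [1.0948, -0.0036, -2.6743]}
{'camera_matrix': [[265.3133, 0.0, 261.7675], [0.0, 265.3133, 190.5013], [0.0, 0.0, 1.0]], 'hand_eye': [[0.0011, 0.9459, 0.3245, 0.0837], [1.0, -0.0013, 0.0003, -0.0001], [0.0007, 0.3245, -0.9459, -0.0699], [0.0, 0.0, 0.0, 1.0]]}
0.0539
```

View pics/scene0.png

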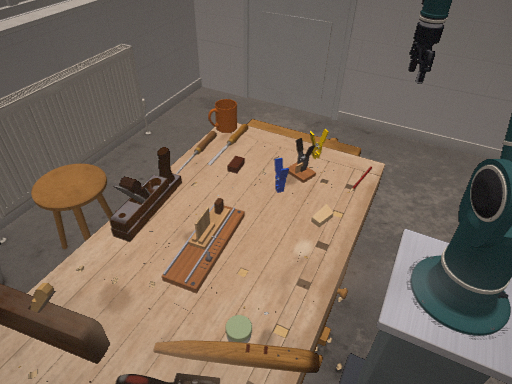

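View pics/side0.png

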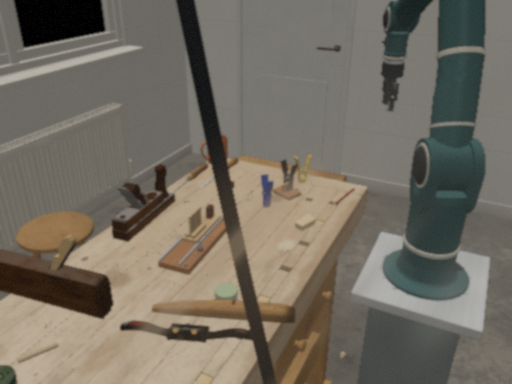

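Scene: bed around (205,248) with panel (202,222), grip block (219,205), post near (210,258). The dark clamp is on its stand at (303,162), between the blue (281,174) and yellow (319,143) look-alikes. Jar (238,330), wedge (322,215), walnut (235,164).

```bash
cat > h.py <<'E'
from rig import observe, viewer
import cv2,numpy as np
from scipy.spatial.transform import Rotation as Rn
def cam(n,s=None):
    c=viewer.camera_info(n); K=np.array(c["camera_matrix"])
    if n=="wrist":
        s=s or observe(); H=np.array(c["hand_eye"]); R=Rn.from_euler("xyz",s["eef_rot"]).as_matrix()
        return K,R@H[:3,:3],R@H[:3,3]+np.array(s["tcp_pos"])
    return K,Rn.from_euler("xyz",c["rotation"]).as_matrix(),np.array(c["eye"])
def ray(C,uv):
    K,R,e=C; d=np.linalg.inv(K)@[uv[0],uv[1],1]; return e,R@[d[0],-d[1],-d[2]]
def onz(C,uv,z):
    e,d=ray(C,uv); return e+d*(z-e[2])/d[2]
def proj(C,p):
    K,R,e=C; q=R.T@(np.array(p)-e); q=K@[q[0],-q[1],-q[2]]; return q[:2]/q[2]
E
python3 - <<'E'
from h import *
C=cam("scene")
for n,uv,z in [("table corner",(383,165),0),("bed cornerA",(164,281),.02),("bed cornerB",(194,290),.02),("bed cornerC",(244,212),.02),("bed far",(226,206),.02),("grip",(219,201),.072),("panelL",(195,222),.099),("panelR",(209,209),.099),("post",(209,254),.04),("clampstand",(301,172),.015),("clamp pivot",(303,160),.06),("jar",(238,326),.034),("wedge",(322,215),.018),("walnut",(235,164),.023),("blue",(281,175),.05),("yellow",(319,143),.1)]:
    print(n,onz(C,uv,z).round(3))
im=np.load("scene0.npy")
a=cv2.resize(im[185:300,150:260],None,fx=5,fy=5,interpolation=3)[:, :, ::-1]
cv2.imwrite("pics/a.png",a)
b=cv2.resize(im[120:200,260:345],None,fx=7,fy=7,interpolation=3)[:, :, ::-1]
cv2.imwrite("pics/b.png",b)
E
```

```text
table corner [ 0.265 -0.423  0.   ]
bed cornerA [0.616 0.3   0.02 ]
bed cornerB [0.541 0.289 0.02 ]
bed cornerC [0.56 0.01 0.02]
bed far [0.616 0.012 0.02 ]
grip [0.613 0.052 0.072]
panelL [0.609 0.169 0.099]
panelR [0.604 0.114 0.099]
post [0.557 0.197 0.04 ]
clampstand [ 0.488 -0.24   0.015]
clamp pivot [ 0.487 -0.244  0.06 ]
jar [0.406 0.328 0.034]
wedge [ 0.364 -0.081  0.018]
walnut [ 0.688 -0.17   0.023]
blue [ 0.522 -0.155  0.05 ]
yellow [ 0.459 -0.298  0.1  ]
```

View pics/a.png

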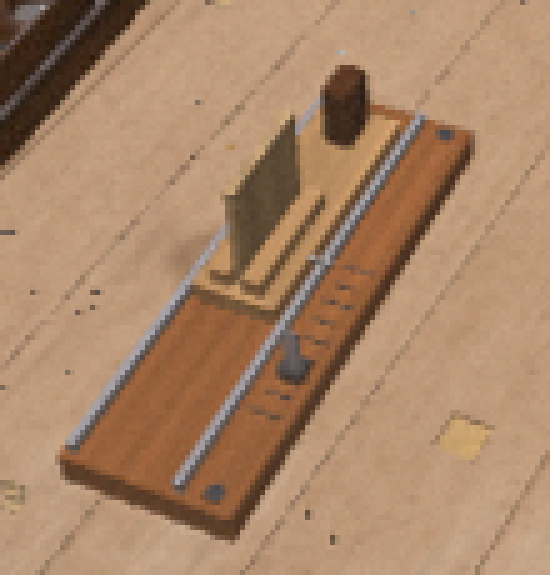

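View pics/b.png

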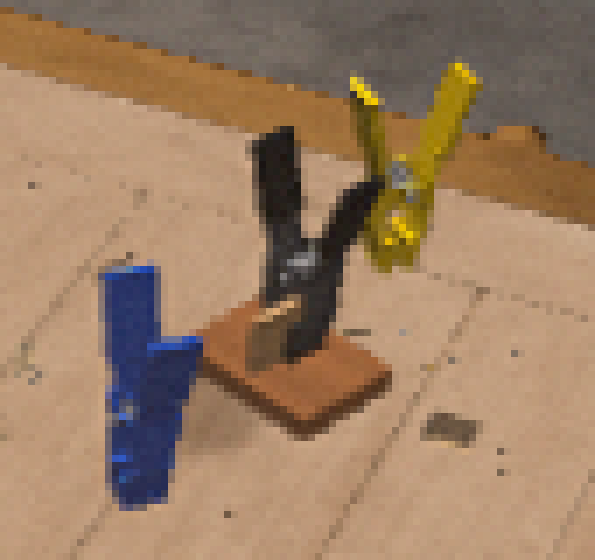

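```bash
python3 - <<'E'
from h import *
C=cam("scene")
A=lambda x,y:((x+.5)/5-.5+150,(y+.5)/5-.5+185)
B=lambda x,y:((x+.5)/7-.5+260,(y+.5)/7-.5+120)
P=lambda n,uv,z:print(n,onz(C,uv,z)[:2].round(3))
uvs=[A(62,455),A(238,522),A(472,132),A(375,105)]
loc=np.array([[.035,.14],[-.059,.14],[-.059,-.14],[.035,-.14]])
w=np.array([onz(C,u,.02)[:2] for u in uvs])
lc=loc-loc.mean(0); wc=w-w.mean(0)
U,S,V=np.linalg.svd(lc.T@wc); R=(U@V).T; t=w.mean(0)-R@loc.mean(0)
print("bed",t,np.degrees(np.arctan2(R[1,0],R[0,0])),"res",(w-(loc@R.T+t)).round(4).tolist())
L=lambda n,uv,z:print(n,"bedframe",(R.T@(onz(C,uv,z)[:2]-t)).round(4),onz(C,uv,z)[:2].round(3))
L("post",A(293,372),.023);L("posttip",A(288,333),.052);L("pointer",A(318,260),.033);L("grip top",A(348,70),.072);L("panel a",A(292,117),.099);L("panel b",A(231,192),.099)
P("stand bottom",B(305,422),.015);P("stand right",B(390,370),.015);P("stand left",B(193,343),.015)
P("handleL top",B(275,130),.116);P("handleR top",B(368,182),.116);P("pivot",B(300,262),.06)
P("fin near",B(262,318),.044);P("fin far",B(295,300),.044)
P("yellow foot",B(388,265),0);P("blue foot",B(140,503),0)
P("yellow hL",B(365,90),.116);P("yellow hR",B(465,70),.116);P("blue L",B(130,270),.1)
E
```

```text
bed [0.59896549 0.14852365] 1.9971936462479047 res [[0.0004, 0.0001], [0.001, -0.0034], [0.0168, 0.0003], [-0.0182, 0.003]]
post bedframe [-0.0387  0.0526] [0.558 0.2  ]
posttip bedframe [-0.0382  0.0529] [0.559 0.2  ]
pointer bedframe [-0.0186 -0.0091] [0.581 0.139]
grip top bedframe [ 0.015  -0.1057] [0.618 0.043]
panel a bedframe [ 0.0076 -0.0364] [0.608 0.112]
panel b bedframe [0.0076 0.0219] [0.606 0.171]
stand bottom [ 0.467 -0.206]
stand right [ 0.447 -0.26 ]
stand left [ 0.534 -0.236]
handleL top [ 0.517 -0.27 ]
handleR top [ 0.466 -0.25 ]
pivot [ 0.494 -0.258]
fin near [ 0.501 -0.232]
fin far [ 0.492 -0.251]
yellow foot [ 0.481 -0.358]
blue foot [ 0.516 -0.138]
yellow hL [ 0.493 -0.32 ]
yellow hR [ 0.459 -0.358]
blue L [ 0.539 -0.164]
```

```bash
cat >> h.py <<'E'
def go(p,yaw,s=None):
    s=s or observe(); R=Rn.from_euler("xyz",s["eef_rot"]); T=Rn.from_euler("xyz",[180,0,yaw],degrees=True)
    d=R.inv().apply(np.array(p)-s["tcp_pos"]); r=np.degrees((R.inv()*T).as_rotvec()); print("delta",d.round(4),r.round(2),"t",round(s["clock"],2))
E
python3 -c "
from h import *
go([.61,.06,.30],92)"
```

```text
delta [ 0.5832 -0.4611  0.0037] [-9.000e-02 -5.000e-02 -6.847e+01] t 0.1
```

Emit:
{"fn": "apply_moves", "kwargs": {"deltas": "0.583 -0.461 0 0 0 -68.5;0.583 -0.461 0 0 0 -68.5;0.583 -0.461 0 0 0 -68.5;0.583 -0.461 0 0 0 -68.5;0.583 -0.461 0 0 0 -68.5;0.583 -0.461 0 0 0 -68.5;0.583 -0.461 0 0 0 -68.5;0.583 -0.461 0 0 0 -68.5;0.583 -0.461 0 0 0 -68.5;0.583 -0.461 0 0 0 -68.5"}}

```text
clock: 0.93
tcp_pos: [0.4563, -0.2266, 0.3038]
eef_rot: [-3.141, 0.0, 1.612]
wrist_force: [0.7, -0.5, -0.1]
opening: 0.0855
gripper_force: 0.0
```

```bash
python3 -c "
from h import *
go([.61,.06,.30],92)"
```

```text
delta [0.28   0.1653 0.0037] [-0.01  0.01  0.35] t 0.93
```

```bash
python3 -c "
from h import *
s=observe(); im=viewer.snapshot('wrist'); np.save('w1.npy',im); cv2.imwrite('pics/w1.png',im[:,:,::-1])
import pickle; pickle.dump(s,open('w1.pkl','wb'))
go([.61,.06,.30],92)"
```

```text
delta [0.2693 0.1642 0.006 ] [ 0.19 -0.25  1.08] t 0.98
```

View pics/w1.png

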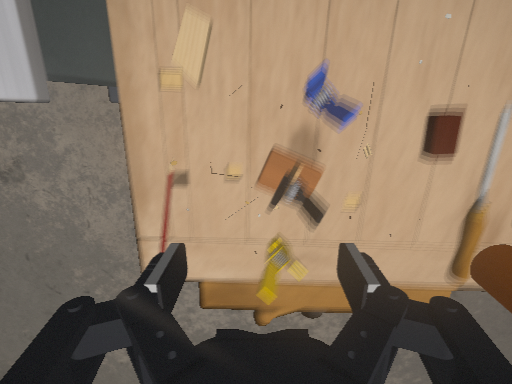

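Wrist view: the dark clamp and stand are at (296,185). Yellow is about 90 mm behind it at (280,265), and blue is ahead at (328,97), so there is room for the fingers. Going on to the slide.

Emit:
{"fn": "apply_moves", "kwargs": {"deltas": "0.27 0.164 0.005 0 0 0;0.27 0.164 0.005 0 0 0;0.27 0.164 0.005 0 0 0;0.27 0.164 0.005 0 0 0;0.27 0.164 0.005 0 0 0;0.27 0.164 0.005 0 0 0;0.27 0.164 0.005 0 0 0;0.27 0.164 0.005 0 0 0;0.27 0.164 0.005 0 0 0;0.27 0.164 0.005 0 0 0"}}

```text
clock: 1.82
tcp_pos: [0.6102, 0.0487, 0.298]
eef_rot: [-3.14, -0.0, 1.609]
wrist_force: [-0.8, -1.7, -0.7]
opening: 0.0854
gripper_force: 0.0
```

```bash
python3 -c "
from h import *
s=observe(); print(s['qd'].round(3) if hasattr(s['qd'],'round') else s['qd'],s['tcp_pos'],s['eef_rot']); im=viewer.snapshot('wrist'); np.save('w2.npy',im); cv2.imwrite('pics/w2.png',cv2.resize(im[:,:,::-1],None,fx=1.5,fy=1.5))
import pickle; pickle.dump(s,open('w2.pkl','wb'))"
```

```text
[ 0.046 -0.023  0.032  0.026  0.006  0.004  0.004] [0.6102154  0.04866375 0.29802616] [-3.14010413e+00 -4.67784229e-04  1.60917891e+00]
```

View pics/w2.png

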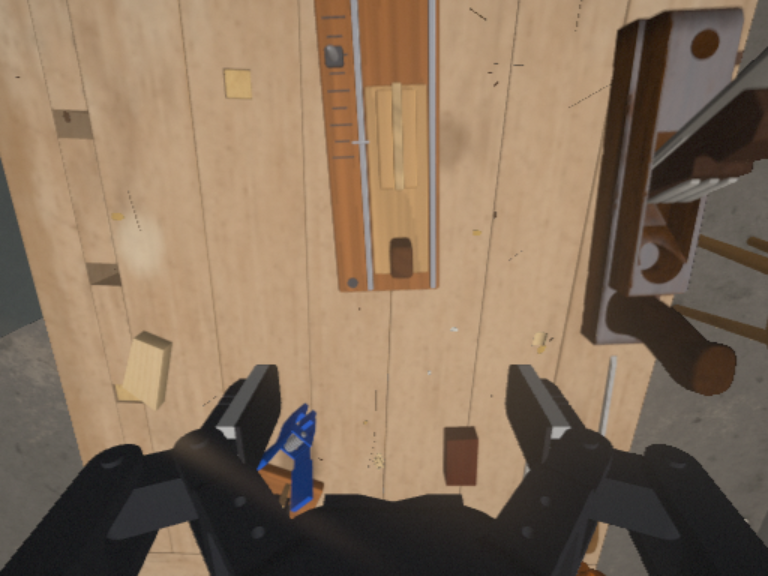

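Sharp view (1.5x pixels): bed end corners (339,290) and (438,288), grip top about (401,263), panel top from (397,83) to (398,188), pointer (361,142), post (334,55).

```bash
python3 - <<'E'
from h import *
import pickle; s=pickle.load(open('w2.pkl','rb')); C=cam("wrist",s)
im=np.load('w2.npy')
g=lambda x,y:((x+.5)/1.5-.5,(y+.5)/1.5-.5)
def P(n,uv,z): p=onz(C,g(*uv),z); print(n,p.round(4)); return p
a=P("corner-x",(339,290),.02);b=P("corner+x",(438,288),.02)
l0=P("edgel far",(316,2),.02);
print("yaw edge",np.degrees(np.arctan2(-(l0-a)[0],(l0-a)[1])),"w",np.linalg.norm(a-b))
r0=P("rail r0",(434,2),.026);r1=P("rail r1",(435,287),.026);print(np.degrees(np.arctan2(-(r0-r1)[0],(r0-r1)[1])))
P("grip top c",(401,263),.072)
p0=P("panel0",(397,83),.099);p1=P("panel1",(398,188),.099);print(np.linalg.norm(p0-p1),(p0+p1)/2,np.degrees(np.arctan2(-(p0-p1)[0],(p0-p1)[1])))
P("pointer",(361,142),.033);P("post foot",(333,54),.024);P("post tip",(336,48),.052)
# dark grip mask
m=(im.max(2)<75).astype(np.uint8); m[:,:220]=0;m[:,300:]=0;m[:140]=0;m[200:]=0
n,lab,st,c=cv2.connectedComponentsWithStats(m);print(st[1:],c[1:])
e=cv2.resize(im[20:200,200:310],None,fx=5,fy=5,interpolation=3)[:,:,::-1]; cv2.imwrite("pics/e.png",cv2.resize(e,None,fx=.66,fy=.66))
E
```

```text
corner-x [0.5614 0.0076 0.02  ]
corner+x [0.653  0.0132 0.02  ]
edgel far [0.5453 0.234  0.02  ]
yaw edge 4.067371725293314 w 0.09175697253289154
rail r0 [0.6325 0.2357 0.026 ]
rail r1 [0.6494 0.0161 0.026 ]
4.414891022334033
grip top c [0.6161 0.0502 0.072 ]
panel0 [0.6076 0.171  0.099 ]
panel1 [0.6109 0.1088 0.099 ]
0.062256110419384496 [0.60924166 0.13989271 0.099     ] 3.0618552319223844
pointer [0.581  0.1373 0.033 ]
post foot [0.5582 0.1997 0.024 ]
post tip [0.5643 0.198  0.052 ]
[[267 159   2   2   2]
 [261 161   2   1   2]] [[267.5 159.5]
 [261.5 161. ]]
```

View pics/e.png

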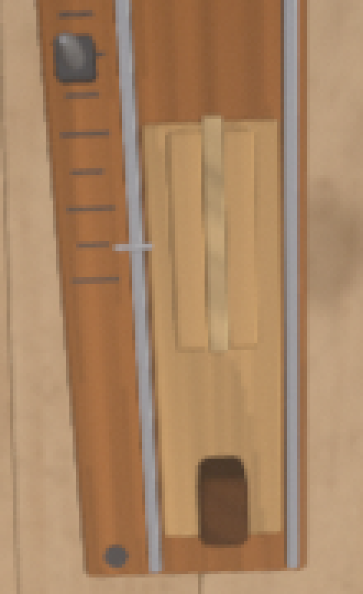

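Consistent: panel–grip spacing is 90 mm, bed yaw ≈ 4°, required travel ≈ 63 mm. Grasping the block.

```bash
python3 -c "
from h import *
go([.616,.050,.115],94)"
```

```text
delta [0.0033 0.0064 0.1831] [-0.1   0.04 -1.96] t 1.87
```

Emit:
{"fn": "apply_moves", "kwargs": {"deltas": "0.0 0.006 0.04 0 0 -2;0.0 0.006 0.08 0 0 -2;0.0 0.006 0.12 0 0 -2;0.0 0.006 0.15 0 0 -2;0.0 0.006 0.175 0 0 -2;0.0 0.006 0.184 0 0 -2;0.0 0.006 0.184 0 0 -2;0.0 0.006 0.184 0 0 -2"}}

```text
clock: 2.53
tcp_pos: [0.6167, 0.0462, 0.1156]
eef_rot: [3.141, 0.0, 1.64]
wrist_force: [0.7, 0.5, 1.4]
opening: 0.0857
gripper_force: 0.0
```

Emit:
{"fn": "apply_moves", "kwargs": {"deltas": "0 0 0 0 0 0;0 0 0 0 0 0;0 0 0 0 0 0;0 0 0 0 0 0;0 0 0 0 0 0;0 0 0 0 0 0;0 0 0 0 0 0;0 0 0 0 0 0", "jaw": 0.1}}

```text
clock: 3.2
tcp_pos: [0.6166, 0.0474, 0.1155]
eef_rot: [3.141, 0.0, 1.642]
wrist_force: [-1.5, -0.7, 5.5]
opening: 0.017
gripper_force: 59.3
```

```bash
python3 -c "
from h import *
s=observe();p=s['tcp_pos'];print(p,s['eef_rot'],s['wrist_force'],s['opening'],s['gripper_force'])
a=np.radians(4);go(p+.063*np.array([-np.sin(a),np.cos(a),0]),94)"
```

```text
[0.61662624 0.04738299 0.11553439] [3.14081707e+00 3.70362853e-04 1.64164557e+00] [-1.46753772 -0.67651361  5.52375703] 0.016958223678311755 59.31793034076691
delta [ 0.063   0.0001 -0.    ] [0.04 0.02 0.06] t 3.2
```

Emit:
{"fn": "apply_moves", "kwargs": {"deltas": "0.01 0 0 0 0 0;0.02 0 0 0 0 0;0.03 0 0 0 0 0;0.04 0 0 0 0 0;0.05 0 0 0 0 0;0.058 0 0 0 0 0;0.063 0 0 0 0 0;0.063 0 0 0 0 0;0.063 0 0 0 0 0;0.063 0 0 0 0 0"}}

```text
clock: 4.03
tcp_pos: [0.6118, 0.1117, 0.1155]
eef_rot: [3.141, -0.001, 1.643]
wrist_force: [-2.2, 1.4, 6.6]
opening: 0.0168
gripper_force: 59.3
```

Emit:
{"fn": "apply_moves", "kwargs": {"deltas": "0 0 0 0 0 0;0 0 0 0 0 0;0 0 0 0 0 0;0 0 0 0 0 0"}}

```text
clock: 4.37
tcp_pos: [0.6117, 0.1116, 0.1155]
eef_rot: [3.141, -0.001, 1.643]
wrist_force: [-2.9, 2.0, 6.2]
opening: 0.0172
gripper_force: 59.3
```

```bash
python3 - <<'E'
from h import *
import pickle
s=observe();print(s['tcp_pos'],s['wrist_force'],s['opening'])
pickle.dump(s,open('w3.pkl','wb'))
im=viewer.snapshot('wrist');np.save('w3.npy',im); sc=viewer.snapshot('scene');np.save('s3.npy',sc)
C=cam('wrist',s); print(proj(C,[.5582,.1997,.024]),proj(C,[.577,.2,.033]),proj(C,[.605,.2,.099]))
a=cv2.resize(im,None,fx=1.2,fy=1.2)[:300]
b=cv2.resize(sc[190:290,150:260],None,fx=2.7,fy=2.7,interpolation=3)
b=b[:280]
o=np.zeros((580,614,3),np.uint8);o[:300]=a[:, :614];o[300:300+b.shape[0],:b.shape[1]]=b
cv2.imwrite('pics/w3.png',o[:,:,::-1])
E
```

```text
[0.61174744 0.11160453 0.11552744] [-2.87944444  1.95874808  6.16983556] 0.017175253645566914
[178.75833873  85.10963266] [209.04217764  86.36534437] [260.83801491  83.00405563]
```

View pics/w3.png

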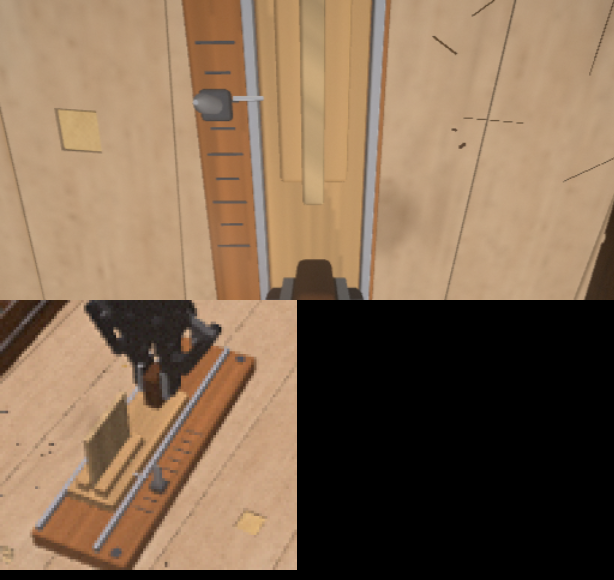

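```bash
python3 - <<'E'
from h import *
import pickle
s=pickle.load(open('w3.pkl','rb'));C=cam('wrist',s)
g=lambda x,y:((x+.5)/1.2-.5,(y+.5)/1.2-.5)
u=np.array([-np.sin(np.radians(4)),np.cos(np.radians(4))])
for n,p,z in[("ptr",(236,98),.028),("ptr",(236,98),.033),("tip",(197,102.5),.052),("tip",(197,102.5),.055),("foot near",(218,121),.02),("foot top near",(217,117),.024),("tick up",(218,72.5),.02),("tick dn",(222,128.5),.02)]:
    q=onz(C,g(*p),z);print(n,z,q.round(4),"s",round(u@q[:2],4))
im=np.load('w3.npy');e=cv2.resize(im[60:110,150:225],None,fx=8,fy=8,interpolation=3);cv2.imwrite('pics/e3.png',e[:,:,::-1])
E
```

```text
ptr 0.028 [0.5692 0.2021 0.028 ] s 0.1619
ptr 0.033 [0.5704 0.2019 0.033 ] s 0.1616
tip 0.052 [0.5596 0.1983 0.052 ] s 0.1588
tip 0.055 [0.5606 0.1982 0.055 ] s 0.1587
foot near 0.02 [0.5585 0.1913 0.02  ] s 0.1519
foot top near 0.024 [0.5592 0.1932 0.024 ] s 0.1537
tick up 0.02 [0.559 0.213 0.02 ] s 0.1735
tick dn 0.02 [0.5603 0.1879 0.02  ] s 0.1484
```

View pics/e3.png

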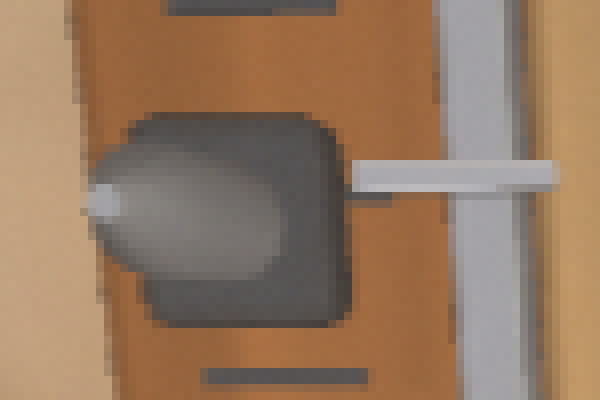

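All three cues agree: the pointer is about 2.9 mm past the post. I'll back up 3 mm, let go and rise.

Emit:
{"fn": "apply_moves", "kwargs": {"deltas": "-0.001 0 0 0 0 0;-0.002 0 0 0 0 0;-0.003 0 0 0 0 0;-0.003 0 0 0 0 0;-0.003 0 0 0 0 0;-0.003 0 0 0 0 0;-0.003 0 0 0 0 0"}}

```text
clock: 5.05
tcp_pos: [0.612, 0.1083, 0.1155]
eef_rot: [3.141, -0.001, 1.642]
wrist_force: [-2.0, 2.3, 5.9]
opening: 0.0174
gripper_force: 59.3
```

Emit:
{"fn": "apply_moves", "kwargs": {"deltas": "0 0 0 0 0 0;0 0 0 0 0 0;0 0 0 0 0 0;0 0 0 0 0 0;0 0 0 0 0 0;0 0 0 0 0 0", "jaw": 1}}

```text
clock: 5.55
tcp_pos: [0.6121, 0.1071, 0.1147]
eef_rot: [-3.141, 0.0, 1.641]
wrist_force: [0.3, 0.9, 0.2]
opening: 0.0852
gripper_force: 0.0
```

Emit:
{"fn": "apply_moves", "kwargs": {"deltas": "0 0 -0.04 0 0 0;0 0 -0.08 0 0 0;0 0 -0.12 0 0 0;0 0 -0.15 0 0 0;0 0 -0.17 0 0 0;0 0 -0.17 0 0 0;0 0 -0.17 0 0 0"}}

```text
clock: 6.13
tcp_pos: [0.6125, 0.1073, 0.2862]
eef_rot: [3.139, 0.0, 1.641]
wrist_force: [0.8, -0.2, 0.1]
opening: 0.0851
gripper_force: 0.0
```

```bash
python3 - <<'E'
from h import *
import pickle
s=observe();pickle.dump(s,open('w4.pkl','wb'));im=viewer.snapshot('wrist');np.save('w4.npy',im)
C=cam('wrist',s);print(s['clock'],s['tcp_pos'])
for p in([.5585,.199,.024],[.570,.199,.033],[.605,.199,.099]): print(proj(C,p))
# panel top by pale colour: print quick profile for later
w=pickle.load(open('w1.pkl','rb'));C1=cam('wrist',w)
print("clamp old est",onz(C1,(296,186),.06),onz(C1,(281,190),.116),onz(C1,(316,214),.116))
go([.49,-.285,.27],66)
E
```

```text
6.1333 [0.61249687 0.1072606  0.28617811]
[220.67582328  89.20128212]
[229.65562383  89.68016045]
[260.15718772  90.05871872]
clamp old est [ 0.49952395 -0.24252914  0.06      ] [ 0.47615796 -0.2296763   0.116     ] [ 0.51495454 -0.25491536  0.116     ]
delta [-0.3824 -0.149   0.0148] [-1.000e-02  3.000e-02  2.802e+01] t 6.18
```

Emit:
{"fn": "apply_moves", "kwargs": {"deltas": "-0.348 -0.142 0.016 0 0 29;-0.348 -0.142 0.016 0 0 29;-0.348 -0.142 0.016 0 0 29;-0.348 -0.142 0.016 0 0 29;-0.348 -0.142 0.016 0 0 29;-0.348 -0.142 0.016 0 0 29;-0.348 -0.142 0.016 0 0 29;-0.348 -0.142 0.016 0 0 29;-0.348 -0.142 0.016 0 0 29;-0.348 -0.142 0.016 0 0 29"}}

```text
clock: 7.02
tcp_pos: [0.49, -0.2591, 0.2663]
eef_rot: [-3.138, 0.005, 1.122]
wrist_force: [-1.1, 0.1, -0.1]
opening: 0.0851
gripper_force: 0.0
```

Emit:
{"fn": "apply_moves", "kwargs": {"deltas": "0 0 0 0 0 0;0 0 0 0 0 0;0 0 0 0 0 0"}}

```text
clock: 7.27
tcp_pos: [0.4953, -0.248, 0.268]
eef_rot: [-3.14, -0.001, 1.138]
wrist_force: [0.5, 0.1, 0.4]
opening: 0.0854
gripper_force: 0.0
```

```bash
python3 - <<'E'
from h import *
import pickle
s=observe();pickle.dump(s,open('w5.pkl','wb'));im=viewer.snapshot('wrist');np.save('w5.npy',im)
print(s['clock'],s['tcp_pos'],s['eef_rot'])
w4=np.load('w4.npy')
a=cv2.resize(im[60:330,110:410],None,fx=2,fy=2,interpolation=3)
b=cv2.resize(w4[40:150,200:300],None,fx=2,fy=2,interpolation=3)
o=np.zeros((540,800,3),np.uint8);o[:,:600]=a;o[:b.shape[0],600:]=b
cv2.imwrite('pics/w5.png',o[:,:,::-1])
E
```

```text
7.2667 [ 0.495269   -0.24803836  0.26801904] [-3.13991436e+00 -9.53417276e-04  1.13761259e+00]
```

View pics/w5.png

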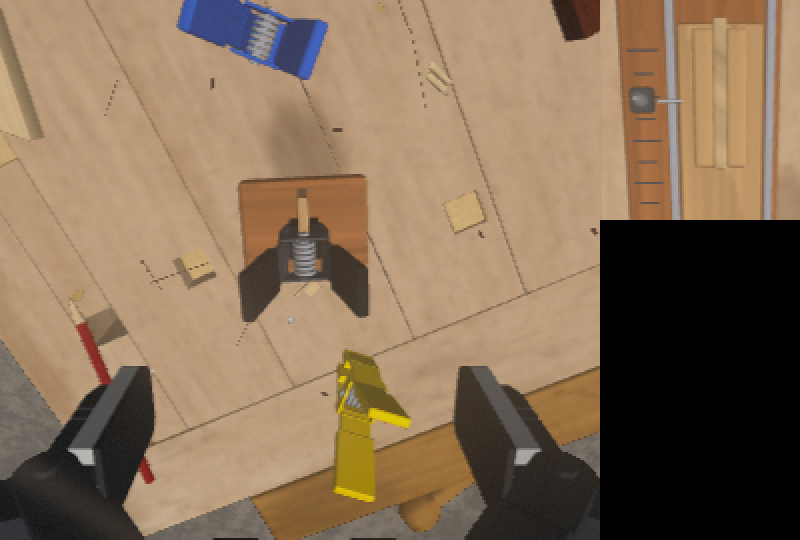

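The pointer lies level with the post. The dark clamp is seen symmetrically: spring at (304,258), handle tops at about (241,300) and (368,292), fin at (303,210).

```bash
python3 - <<'E'
from h import *
import pickle
s=pickle.load(open('w5.pkl','rb'));C=cam('wrist',s);R=Rn.from_euler('xyz',s['eef_rot'])
g=lambda x,y:((x+.5)/2-.5+110,(y+.5)/2-.5+60)
def P(n,uv,z):
    q=onz(C,g(*uv),z);t=R.inv().apply(q-s['tcp_pos']);print(n,q.round(4),"tool",t.round(4));return t
a=P("stand L",(239,182),.015);b=P("stand R",(367,176),.015);print(np.linalg.norm(a-b))
P("stand lowL",(240,268),.015)
P("fin end",(303,192),.044)
P("spring",(304,258),.065)
P("hL top far",(240,286),.116);P("hL top near",(243,321),.116);P("hR top far",(366,262),.116);P("hR top near",(369,317),.116)
w=pickle.load(open('w4.pkl','rb'));C=cam('wrist',w)
for p,z in [((720,18),.099),((720,166),.099)]:
    print("panel",onz(C,((p[0]-600+.5)/2-.5+200,(p[1]+.5)/2-.5+40),z).round(4))
E
```

```text
stand L [ 0.469  -0.2086  0.015 ] tool [ 0.0245 -0.04    0.2531]
stand R [ 0.5415 -0.238   0.015 ] tool [0.0283 0.0382 0.253 ]
0.07827740915521567
stand lowL [ 0.4442 -0.2587  0.015 ] tool [-0.0313 -0.0415  0.2531]
fin end [ 0.5045 -0.2254  0.044 ] tool [ 0.0243 -0.0007  0.224 ]
spring [ 0.4917 -0.2546  0.065 ] tool [-7.70e-03 -1.00e-04  2.03e-01]
hL top far [ 0.4672 -0.2392  0.116 ] tool [-0.0039 -0.0289  0.1521]
hL top near [ 0.4606 -0.2552  0.116 ] tool [-0.0212 -0.0282  0.152 ]
hR top far [ 0.523  -0.2524  0.116 ] tool [0.0076 0.0273 0.152 ]
hR top near [ 0.514  -0.2776  0.116 ] tool [-0.0191  0.0297  0.152 ]
panel [0.6022 0.2323 0.099 ]
panel [0.6065 0.1701 0.099 ]
```

Emit:
{"fn": "apply_moves", "kwargs": {"deltas": "-0.008 0 0.03 0 0 -2.6;-0.008 0 0.06 0 0 -2.6;-0.008 0 0.085 0 0 -2.6;-0.008 0 0.105 0 0 -2.6;-0.008 0 0.115 0 0 -2.6;-0.008 0 0.115 0 0 -2.6;-0.008 0 0.115 0 0 -2.6;-0.008 0 0.115 0 0 -2.6"}}

```text
clock: 7.98
tcp_pos: [0.4927, -0.2569, 0.1552]
eef_rot: [3.139, 0.0, 1.181]
wrist_force: [0.2, -0.8, 0.1]
opening: 0.0853
gripper_force: 0.0
```

Emit:
{"fn": "apply_moves", "kwargs": {"deltas": "0 0 0 0 0 0;0 0 0 0 0 0;0 0 0 0 0 0;0 0 0 0 0 0", "jaw": 0.7}}

```text
clock: 8.32
tcp_pos: [0.4914, -0.2572, 0.1544]
eef_rot: [3.141, 0.0, 1.18]
wrist_force: [-1.0, 0.2, 1.2]
opening: 0.0598
gripper_force: 0.5
```

Emit:
{"fn": "apply_moves", "kwargs": {"deltas": "0.002 0 -0.001 0 0 0;0.002 0 -0.001 0 0 0;0.002 0 -0.001 0 0 0", "jaw": 0.58}}

```text
clock: 8.57
tcp_pos: [0.4934, -0.256, 0.1564]
eef_rot: [3.138, 0.001, 1.18]
wrist_force: [-0.4, 0.1, 7.0]
opening: 0.0498
gripper_force: 7.9
```

Emit:
{"fn": "apply_moves", "kwargs": {"deltas": "0 0 -0.001 0 0 0;0 0 -0.002 0 0 0;0 0 -0.002 0 0 0", "jaw": 0.45}}

```text
clock: 8.82
tcp_pos: [0.4939, -0.2562, 0.1584]
eef_rot: [3.137, 0.0, 1.18]
wrist_force: [1.6, -1.0, 7.8]
opening: 0.0384
gripper_force: 8.3
```

Emit:
{"fn": "apply_moves", "kwargs": {"deltas": "0 0 -0.001 0 0 0;0 0 -0.002 0 0 0;0 0 -0.002 0 0 0;0 0 -0.002 0 0 0;0 0 -0.002 0 0 0;0 0 -0.002 0 0 0", "jaw": 0.2}}

```text
clock: 9.32
tcp_pos: [0.4922, -0.2553, 0.1598]
eef_rot: [-3.141, 0.001, 1.18]
wrist_force: [-2.1, 0.5, 8.0]
opening: 0.0244
gripper_force: 63.1
```

Fully squeezed (24 mm, 63 N). Lifting.

Emit:
{"fn": "apply_moves", "kwargs": {"deltas": "0 0 -0.005 0 0 0;0 0 -0.015 0 0 0;0 0 -0.03 0 0 0;0 0 -0.05 0 0 0;0 0 -0.07 0 0 0;0 0 -0.09 0 0 0;0 0 -0.11 0 0 0;0 0 -0.12 0 0 0;0 0 -0.12 0 0 0;0 0 -0.12 0 0 0"}}

```text
clock: 10.15
tcp_pos: [0.4921, -0.2553, 0.2788]
eef_rot: [3.141, 0.0, 1.18]
wrist_force: [0.6, 0.4, -1.9]
opening: 0.0243
gripper_force: 62.2
```

```bash
python3 - <<'E'
from h import *
import pickle
s=observe();pickle.dump(s,open('w6.pkl','wb'));im=viewer.snapshot('wrist');np.save('w6.npy',im);sc=viewer.snapshot('scene');np.save('s6.npy',sc)
C=cam('scene');print(s['tcp_pos'],s['opening'],s['gripper_force'])
for dz in(.054,.094,.137): print(dz,proj(C,np.array(s['tcp_pos'])-[0,0,dz]).round(1))
u,v=proj(C,np.array(s['tcp_pos'])-[0,0,.1]).astype(int)
a=im[:, :]; b=cv2.resize(sc[v-40:v+40,u-40:u+40],None,fx=3.5,fy=3.5,interpolation=3)
o=np.zeros((384,792,3),np.uint8);o[:,:512]=a;o[:280,512:792]=b
cv2.imwrite('pics/w6.png',o[:,:,::-1]);print(u,v)
go([.6044,.2012,.28],94)
E
```

```text
[ 0.49208259 -0.25528134  0.27880042] 0.024302243142707628 62.22912311553955
0.054 [308.6 110.3]
0.094 [307.1 122.6]
0.137 [305.6 135.3]
306 124
delta [ 0.4649 -0.0693 -0.0022] [ -0.14  -0.04 -26.37] t 10.25
```

Emit:
{"fn": "apply_moves", "kwargs": {"deltas": "0.465 -0.069 -0.012 0 0 -26.4;0.465 -0.069 -0.012 0 0 -26.4;0.465 -0.069 -0.012 0 0 -26.4;0.465 -0.069 -0.012 0 0 -26.4;0.465 -0.069 -0.012 0 0 -26.4;0.465 -0.069 -0.012 0 0 -26.4;0.465 -0.069 -0.012 0 0 -26.4;0.465 -0.069 -0.012 0 0 -26.4;0.465 -0.069 -0.012 0 0 -26.4;0.465 -0.069 -0.012 0 0 -26.4"}}

```text
clock: 11.08
tcp_pos: [0.5922, 0.1507, 0.2878]
eef_rot: [-3.139, 0.0, 1.641]
wrist_force: [1.3, -0.4, -1.4]
opening: 0.0243
gripper_force: 62.2
```

Emit:
{"fn": "apply_moves", "kwargs": {"deltas": "0.012 0 0 0 0 0;0.012 0 0 0 0 0;0.012 0 0 0 0 0;0.012 0 0 0 0 0"}}

```text
clock: 11.42
tcp_pos: [0.5915, 0.1591, 0.2882]
eef_rot: [-3.139, 0.002, 1.64]
wrist_force: [1.0, -1.0, -0.6]
opening: 0.0246
gripper_force: 62.2
```

```bash
python3 - <<'E'
from h import *
s=observe();im=viewer.snapshot('wrist');np.save('w7.npy',im);sc=viewer.snapshot('scene');np.save('s7.npy',sc)
t=np.array(s['tcp_pos']);print(t,np.degrees(s['eef_rot']),s['opening'],s['gripper_force'],s['wrist_force'])
go([.6044,.2012,.222],94)
C=cam('scene');R=Rn.from_euler('xyz',s['eef_rot'])
for n,p in[("pivot",[0,0,.102]),("tip-y",[0,-.015,.145]),("tip+y",[0,.015,.145]),("tip0",[0,0,.145])]:
    print(n,proj(C,t+R.apply(p)).round(1))
u,v=proj(C,t+R.apply([0,0,.125])).astype(int)
g=sc.max(2)
for r in range(v-14,v+26): print(r,''.join('#' if x<60 else '+' if x<95 else '.' for x in g[r,u-25:u+26]))
print("cols from",u-25)
E
```

```text
[0.5915169  0.15905516 0.28818754] [-1.79871371e+02  9.34426265e-02  9.39367849e+01] 0.024594289016643695 62.187838554382324 [ 0.96762658 -0.96201718 -0.57990528]
delta [0.0418 0.0154 0.0668] [-0.06  0.08 -0.14] t 11.52
pivot [200.9 194.6]
tip-y [208.  210.3]
tip+y [196.7 206.7]
tip0 [202.3 208.5]
188 +................+######+###+++....................
189 ..................#############....................
190 ...................#############...................
191 ...................####+++######...................
192 ...................+###...+######..................
193 ...................+##+...+######..................
194 ...................+##+...+######..................
195 ...................#++....++#####..................
196 ..................+###++++++######.................
197 ..................####++##########.................
198 ..................###+..+##+##+####................
199 ..................####++++#########................
200 .................+######+....+###++#...............
201 .................+######.....+######...............
202 .............
[... 752 characters left out ...]
..............
216 ..................................++#..............
217 .............................+..+++##..............
218 ............................+++.+++##..............
219 ............................+++++#+##..............
220 ............................+#+++####..............
221 ............................++++++###+.............
222 ............................++++#++##..............
223 ............................++++++###..............
224 .............................++++++#+..............
225 ....................+.......+++++###...............
226 ....................+........#+++##+...........+...
227 ...................++........+#++++................
cols from 176
```

The silhouette shows the jaws open, with tips within about 2 px of prediction. Centring over the panel.

Emit:
{"fn": "apply_moves", "kwargs": {"deltas": "0.02 0.008 0 0 0 0;0.042 0.0155 0 0 0 0;0.042 0.0155 0 0 0 0;0.042 0.0155 0 0 0 0;0.042 0.0155 0 0 0 0;0.042 0.0155 0 0 0 0"}}

```text
clock: 12.02
tcp_pos: [0.6044, 0.202, 0.2893]
eef_rot: [-3.141, 0.001, 1.639]
wrist_force: [0.7, -0.4, -2.1]
opening: 0.0242
gripper_force: 62.2
```

```bash
python3 - <<'E'
from h import *
s=observe();sc=viewer.snapshot('scene')
t=np.array(s['tcp_pos']);print(t,s['opening'])
go([.6044,.2012,.222],94)
C=cam('scene');R=Rn.from_euler('xyz',s['eef_rot'])
for n,p in[("tip-y",[0,-.015,.145]),("tip+y",[0,.015,.145])]: print(n,proj(C,t+R.apply(p)).round(1))
for n,p in[("panel near",[.6022,.2331,.099]),("panel far",[.6066,.1693,.099]),("mid",[.6044,.2012,.099]),("pointer",[.568,.199,.033]),("post",[.5585,.199,.02])]: print(n,proj(C,p).round(1))
np.save('s8.npy',sc)
u,v=proj(C,[.6044,.2012,.11]).astype(int)
g=sc.astype(int).sum(2)//3
for r in range(v-20,v+34): print(r,''.join(' .:-=+*#%@'[min(9,x//24)] for x in g[r,u-26:u+30]))
print("cols from",u-26)
E
```

```text
[0.60442576 0.20198517 0.28931849] 0.024234784451385213
delta [-0.0009 -0.0001  0.0674] [-0.01  0.06 -0.1 ] t 12.07
tip-y [192.8 219.7]
tip+y [181.3 216. ]
panel near [182.  240.8]
panel far [195.8 222.5]
mid [189.1 231.5]
pointer [204.7 254.7]
post [208.4 259.6]
208 +******#**###*#=:..:-=::.::::::::.+*#*******#*####=-====
209 *********###**#=....--::::.::::::.-*#*##***####**+-=====
210 *******##******-.......==--:.::::.-*#*#***######*--=====
211 ********##***##-......:*###=:::::.:******##*#**#=-======
212 ********#**##*#-......-**#*+:.:.:..*****#*###+=--=======
213 *******##**#**#-......=****#-::....=***####*+:::::-=====
214 ******#####***#=.....-******=::....-*#**##*+:::::::=====
215 *****##**#*****+:...:*#*****=:.....-*#****+-::::::.=====
216 **********##**#*-..:*#****=-:.::....******=-:::::..=====
217 *****##***#****+: .+*****+*-...::...=****+:::::::..=====
218 ******#********+-:=*****++*+:..:...-*##*#=::::::...-====
219 *****#**********#+*****++*##-.....=*##**#=..:::....-====
220 ****#*******#*****#***++*###+:...:*#*#**#=:...:....-====
221 ****#****************++***#*#-...=*#**#
[... 1771 characters left out ...]
-=**=======+===
251 ***********##****#***=------=****=-=+**+--*#==+=========
252 ************#*#*##++*+=---:-****+--+***=-+#+-==-========
253 ***********####*#****+=----+***+--+***#*+*#====-===--===
254 **********#*#********+=---+****=-=***+--=*#+===-=+===-==
255 ***********#**#******+=--=****+-=+**+--++======-=======-
256 ****#***##****#**++**+==-****+--++**=-=*#======--=====-:
257 ****#**#*****#***=--=---+****=-=***+--*#=-==--=---:===-:
258 ******#*****#****+=----=****+--+**+=-+#+-==---=--:-==-::
259 *=***##****##=++***+==+=-=++--+***=:=**=-==-:---::==-::-
260 *****#****##=---=++*+***=----=++*+--*#=-===-:::::-==-::+
261 ****#*****#+-------=****+==--***+-:+#+-======--:-==-::=*
cols from 162
```

Panel corners and tips match the predictions. Lowering.

Emit:
{"fn": "apply_moves", "kwargs": {"deltas": "-0.001 0 0.01 0 0 0;-0.001 0 0.02 0 0 0;-0.001 0 0.03 0 0 0;-0.001 0 0.04 0 0 0;-0.001 0 0.048 0 0 0;-0.001 0 0.055 0 0 0;-0.001 0 0.06 0 0 0;-0.001 0 0.065 0 0 0;-0.001 0 0.065 0 0 0;-0.001 0 0.065 0 0 0"}}

```text
clock: 12.9
tcp_pos: [0.6043, 0.203, 0.2244]
eef_rot: [-3.141, -0.0, 1.641]
wrist_force: [-0.4, 0.1, -1.2]
opening: 0.0243
gripper_force: 62.2
```

Emit:
{"fn": "apply_moves", "kwargs": {"deltas": "0 0 0 0 0 0;0 0 0 0 0 0;0 0 0 0 0 0;0 0 0 0 0 0"}}

```text
clock: 13.23
tcp_pos: [0.6044, 0.203, 0.2249]
eef_rot: [3.141, -0.0, 1.641]
wrist_force: [-0.3, -0.3, -0.8]
opening: 0.0241
gripper_force: 62.2
```

```bash
python3 - <<'E'
from h import *
s=observe();sc=viewer.snapshot('scene')
t=np.array(s['tcp_pos']);print(t,s['opening'],s['gripper_force'],s['wrist_force'])
go([.6044,.2012,.224],94)
C=cam('scene');R=Rn.from_euler('xyz',s['eef_rot'])
for n,p in[("tip-y",[0,-.015,.145]),("tip+y",[0,.015,.145]),("pivot",[0,0,.102])]: print(n,proj(C,t+R.apply(p)).round(1))
u,v=proj(C,[.6044,.2012,.11]).astype(int)
g=sc.astype(int).sum(2)//3
for r in range(v-16,v+34): print(r,''.join(' .:-=+*#%@'[min(9,x//24)] for x in g[r,u-26:u+34]))
E
```

```text
[0.60442475 0.20297243 0.22487209] 0.02412655518595176 62.19977617263794 [-0.33330396 -0.31348445 -0.82003121]
delta [-0.0017 -0.0001  0.0008] [ 0.02 -0.    0.03] t 13.28
tip-y [195.  239.4]
tip+y [183.9 235.6]
pivot [187.6 224.8]
212 *******###*##+--:.........:--:.....:*#*#*####+=--===========
213 *******#######*=:... .....:--:......***####*+:::::-=========
214 ******##*###**+=:...... ...---.....-***#*##+-::::::=========
215 *****#####*****=-..........---:...-*##**##*-::::::.=========
216 ****###***#####+*-.........-=-....+##*****=:::::::.=========
217 *****######****##-.........---:..-*#*****+-::::::..=========
218 ****####*#**#****-.........:--:.=*#####*#=::::::...-========
219 *****##*****##***=:...:....:---:*#####**#=..:::....-========
220 ***###*****#*#**#=:..........::.-*###**##=...:.....-========
221 **###************#+:....:........*##***#*=:...:....:========
222 #*##*******#*#*****-....+-......:-*#**##*=:..:.....-++======
223 #*****************#=...:++-:...:..*####**=:........-+*#*++==
224 *******#**#*#******=::.:*+=:...::::*##***+:..:.....=******==
225 #*****##***********-
[... 1680 characters left out ...]
#####**#***=------=****=-=+**+--*#==+====+=====-::
252 **********###*####***+=---:-****+--+***=-+#+-==-=========-::
253 **********#######****+=----****+--+***##+*#====-=+=--===-::=
254 ********#*###**#*****+=---+****=-=***+-:=*#+===-==+=====::-*
255 #*****#***##**#*******=--=****+--***+--++======-=+=====-::+#
256 ****#***###***#**++**+==-****+--+***=-=##=======-=====-::-*#
257 ****#####****#***=--=---+****=-=***+--*#=-==--==--:===:::+##
258 ******#*****#****+=----=****=-=***+=:=#+-===--=--:-==-::=*##
259 *=***#*#***##=++***===+=-=++--+***=-=*#=-==-:----:==-::-*##*
260 *##*#*****##=---=+**+***=----=+**+--*#=-===-:::::-==-::+*#**
261 ***###****#*-------+****+==-=***+--+#+=======--:-==-::=*##**
```

The jaws straddle the panel with no side load, tips about 20 mm below the edge. Handing in.

```bash
python3 -c "
from rig import workorder
print(workorder.finish_job())"
```

```text
the job is handed in; nothing more can be done
None
```

The job is handed in at about 13.3 s (limit 51 s), and no verdict came back: by my camera measurements the pointer is level with the post, and the clamp is held squeezed open over the panel's middle, tips about 20 mm below its top edge, with no contact force seen.

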